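# Make up two actuator repair kits

### The job

Make up the two repair kits: in the two-pocket tray put the largest bearing in the wide pocket and the tall slim sleeve in the narrow pocket; in the three-pocket tray put the brass hex fitting in the pocket next to the pull tab, the smallest bearing in the middle pocket and the short wide sleeve in the pocket at the other end. Set each part down gently, never dropping it, so that it stands flat on its pocket's floor the same way up as it stands now, clear of the rims' tops. Leave the middle-sized bearing where it is.

Things in the scene. Friction and masses are not known exactly. Their poses are not given: they have to be found in the camera images.
- tray_two: Two-pocket metal tray with dark floor, fixed, any yaw: 148 (x) x 94 mm (y), floor 2 mm thick, 4 mm rims with tops 7 mm above the bench. Origin: centre of its underside. Wide pocket 86 x 86 mm inside, centre x = -27 mm, y = 0; narrow pocket 50 (x) x 86 mm (y), centre x = +45 mm, y = 0. Hold parts with the fingertips half-way up them (hex fitting: 14 mm up), so that the tips stay above the rims.
- tray_three: Three-pocket long metal tray with dark floor, fixed, any yaw: 196 (x) x 68 mm (y), floor 2 mm thick, 4 mm rims with tops 7 mm above the bench; a flat 18 x 34 mm pull tab with a dark dot sticks out at its +x end. Origin: centre of its underside (tab not counted). Pockets 60 x 60 mm inside, centres at y = 0 and x = +64 mm (next to the tab), 0 (middle), -64 mm (other end).
- bearing_large_center (a point): The largest of three bearings: a plain steel double-row ball bearing lying flat, a ring with a dark seal groove on its upper face; 62 mm outside diameter, 25 mm bore, 25 mm high, about 0.35 kg. The point is at its centre, half-way up; z is up along its axis. It belongs in the wide pocket of the two-pocket tray.
- bearing_medium_center (a point): The middle-sized bearing: a plain steel double-row ball bearing lying flat, a ring with a dark seal groove on its upper face; 50 mm outside diameter, 20 mm bore, 22 mm high, about 0.2 kg. The point is at its centre, half-way up; z is up along its axis. It belongs to no kit and stays where it is.
- bearing_small_center (a point): The smallest of three bearings: a plain steel double-row ball bearing lying flat, a ring with a dark seal groove on its upper face; 36 mm outside diameter, 15 mm bore, 18 mm high, about 0.1 kg. The point is at its centre, half-way up; z is up along its axis. It belongs in the middle pocket of the three-pocket tray.
- sleeve_tall_center (a point): The tall slim sleeve: a plain bare-metal tube standing on end, 28 mm outside diameter, 20 mm bore, 64 mm high, about 0.15 kg. The point is at its centre, half-way up; z is up along its axis. It belongs in the narrow pocket of the two-pocket tray.
- sleeve_short_center (a point): The short wide sleeve: a plain bare-metal tube standing on end, 34 mm outside diameter, 26 mm bore, 28 mm high, about 0.09 kg. The point is at its centre, half-way up; z is up along its axis. It belongs in the pocket of the three-pocket tray that is far from the tab.
- fitting_center (a point): Brass hex fitting, upright: hexagon 27 mm across flats, 28 mm high, with a 20 mm threaded stub 17 mm long on top, 45 mm in all, 0.16 kg. The point is on its axis 22.5 mm above its foot; z up; x is square to a pair of flats. It belongs in the three-pocket tray next to the tab. The three smaller round brass plugs on the bench (18 mm wide, 20 mm high) are no part of the job.
Things that resemble listed ones, but are neither listed nor needed, are in the scene too. What is shaped like the part that bears fitting_center but pink or red is not meant. What is shaped like the part that bears bearing_small_center but red is not meant.

How it is judged:
At the end, for the whole second after the job is handed in: All five parts stand upright (0.12 rad), at rest (under 0.02 m/s) and flat on their own pocket floors (height within 3 mm, anywhere inside the rims: 13 to 17 mm from the pocket centre, tall sleeve 31 mm lengthways); the middle-sized bearing is within 15 mm of its start (x of bearing_large_center in the frame of tray_two between -0.041 and -0.013 m and y of bearing_large_center in the frame of tray_two between -0.014 and 0.014 m and z of bearing_large_center in the frame of tray_two between 0.0115 and 0.0175 m and angle between each of bearing_large_center, sleeve_tall_center, fitting_center, bearing_small_center, sleeve_short_center's own z axis and vertical below 0.12 rad and linear speed of each of bearing_large, sleeve_tall, fitting, bearing_small, sleeve_short below 0.02 m/s and x of sleeve_tall_center in the frame of tray_two between 0.032 and 0.058 m and y of sleeve_tall_center in the frame of tray_two between -0.031 and 0.031 m and z of sleeve_tall_center in the frame of tray_two between 0.031 and 0.037 m and x of fitting_center in the frame of tray_three between 0.0465 and 0.0815 m and y of fitting_center in the frame of tray_three between -0.0175 and 0.0175 m and z of fitting_center in the frame of tray_three between 0.0215 and 0.0275 m and x of bearing_small_center in the frame of tray_three between -0.014 and 0.014 m and y of bearing_small_center in the frame of tray_three between -0.014 and 0.014 m and z of bearing_small_center in the frame of tray_three between 0.008 and 0.014 m and x of sleeve_short_center in the frame of tray_three between -0.079 and -0.049 m and y of sleeve_short_center in the frame of tray_three between -0.015 and 0.015 m and z of sleeve_short_center in the frame of tray_three between 0.013 and 0.019 m and distance of bearing_medium_center from where it was at the start of the episode below 0.015 m); the robot touches nothing.
It fails at once if a part is dropped: it falls free of the fingers faster than 0.9 m/s, a fall of about 40 mm ((linear speed of bearing_large above 0.9 m/s and contact force between the fingers and bearing_large below 0.05 N) or (linear speed of sleeve_tall above 0.9 m/s and contact force between the fingers and sleeve_tall below 0.05 N) or (linear speed of fitting above 0.9 m/s and contact force between the fingers and fitting below 0.05 N) or (linear speed of bearing_small above 0.9 m/s and contact force between the fingers and bearing_small below 0.05 N) or (linear speed of sleeve_short above 0.9 m/s and contact force between the fingers and sleeve_short below 0.05 N)).
It fails at once if the middle-sized bearing is shifted by more than 15 mm (distance of bearing_medium_center from where it was at the start of the episode above 0.015 m).
It also fails if it takes over 144 s, if anything falls off the work surface, if the arm or the gripper's body presses on something with over 40 N, if the wrist force passes 120 N, or if a joint passes its speed limit or range.

### The arm

A 7-joint arm with a two-finger parallel gripper is mounted at the origin on the work surface. World frame = base frame: x ahead of the robot, y to its left, z up, the work surface at z = 0. Lengths are in m, angles in rad, forces in N, time in s.
With the tool pointing down it reaches from about 0.35 to 0.9 m from the base axis. Payload 8.1 kg.
Tool frame: the origin (TCP) lies midway between the tips of the shut fingers; the grasp point (between the pads) lies 19 mm behind it (arm.hold_point_z is the distance from the TCP to the grasp point, in m); z points along the fingers, y is the direction in which the jaws open and shut (so a half turn about z gives the same grasp; the last joint's range is limited). The gripper opens to 92 mm and grips with 3 to 60 N. Pads are 19 mm wide; open, the fingers measure 130 mm over their backs; the gripper's body (75 mm by 190 mm) begins 47 mm behind the grasp point.
Start: joints at [1.208, 0.434, 0.025, 1.573, -0.012, 1.134, -0.075], TCP at [0.161, -0.604, 0.227] pointing down, gripper open.
Joint ranges: [-2.62, 2.62], [-0.44, 2.09], [-1.27, 1.32], [0.08, 2.57], [-1.32, 4.46], [0.12, 2], [-2.74, 2.74]. Speed limits (rad/s): [2.22, 2.22, 3.01, 3.01, 3.14, 3.14, 3.14].

### API

Orientations are given as a rotation vector (axis times angle).
In Python, from cell import arm gives the robot as it stands.
- The arm moves only by the shell command python3 -m pendant 'ROWS' [FORCE]. ROWS is JSON, a list of rows, each a list of 3 entries, a list of its own where there are three numbers: the shift along the tool's x, y, z in m, then the turn, a rotation vector about the tool's x, y, z in degrees, then the finger opening in m, from 0 to 0.0918. A call has 1 to 10 rows; each row shifts and turns the commanded pose from where the row before left it, along the tool's axes as they then stand; what a row does not reach is not made up. A row lasts 1/8 s, in which the tool goes at most 62.5 mm and 10.7 degrees, less where a joint would pass 70% of its speed; a pose out of reach is approached as far as the arm can. A call with a gripper value outside its range is refused whole. The fingers move at their own pace and stop on an object; FORCE is the grip in N (left out, the last holds). Time passes only in rows, so rows that do not move let the fingers close. It gives the time, the measured TCP pose, the force and the opening at its end, in the units of the state.
- arm.observe(): the state, without advancing time (a new reading comes with each control period).
- arm.get_image(name): name is "scene" or "top"; returns (picture, depth): 420x560x3 uint8, red, green, blue; 420x560 float32, m along the optical axis (not along the pixel's ray), 0 where there is no reading.
- arm.camera_params(name): a dict with "fovy" (degrees; the focal length in pixels is half the picture's height over the tangent of half this angle, whatever the lens; pixels are square), "cx", "cy" (the principal point, pixels), "k1" (the pictures are not rectified: a ray, as slopes to the right and down, at radius r is drawn at 1 + k1 r^2 times it, then the intrinsics apply), "rvec" (rotation vector, rad) and "tvec" (3), from world to camera coordinates, as OpenCV has them. Camera axes: x right, y down, z forward; pixel columns grow to the right and rows downward; lengths in m; the calibration is good to about 2 mm. A picture is of the moment at which its call begins. camera_params takes no time and is no camera call.
- arm.sign_off(): hands the job in, once; it reports no verdict.
Trained networks look in the newest picture that a camera, given by its name, has taken for a name from the list of things; names that differ only in an ending like _2 or _b are one class to them, and where a whole thing is asked for, a point or a joint stands for the part that bears it (a point fixed in the world has none). Each returns a list of dicts, best first, with "conf" (0 to 1); they miss things now and then, are a little off and sometimes report something else, mostly with a low value. They report only what shows in the picture. A call takes as long as a camera call. They do not tell look-alikes from the thing itself.
- arm.look_for(camera, label): "rect" ([centre column, centre row, width, height] in pixels, round what is visible of it).
- arm.masks_of(camera, label): "pixels" (420x560 bool, what is visible of it) and "rect" ([centre column, centre row, width, height] in pixels, round what is visible of it).
The state is a dict: "clock": time; "joints": joint angles; "dq": joint speeds; "joint_efforts": joint torques, N m; "position": TCP position; "ee_rot": TCP orientation; "force": force on the tool from outside, world axes, zero at the start; "ft_torque": the same for the moment, N m; "width": opening from 0.0 (shut) to 1.0 (fully open).
Only numpy, scipy, OpenCV 4.12 (cv2) and the standard library are available. Lean on these libraries where they do the work, as an engineer would, in place of code of your own. Each camera call takes 0.05 s, during which the arm holds its last target.

## Working session

There is one attempt and no reset: what is moved stays moved. The work goes in short steps, Python scripts to look and compute and a shell command to move; the robot and the scene stay as the last step left them, time stands still between calls to the robot, and variables do not carry over. Pictures are saved under pics/ and viewed, and the job is handed in when it is done.

```bash
ls; mkdir -p pics; python3 - <<'E'
from cell import arm
import cv2, numpy as np
print(arm.observe())
for n in ("scene","top"):
    im,d=arm.get_image(n); cv2.imwrite(f"pics/{n}0.png",im[:,:,::-1]); np.savez(f"{n}0.npz",im=im,d=d)
    print(n,arm.camera_params(n))
E
```

```text
pics
{'clock': 0.0, 'joints': array([ 1.20841783,  0.43524187,  0.0249567 ,  1.57409953, -0.01157827,
        1.13397198, -0.07507762]), 'dq': array([ 0.00135006, -0.0001785 , -0.00069778, -0.00091556,  0.00160024,
       -0.00024221,  0.00169138]), 'joint_efforts': array([-7.84648455e-04, -6.67851305e+01,  9.84350592e-01, -3.14467835e+01,
       -6.05645031e-02,  4.30360821e-02,  1.94606578e-04]), 'position': array([ 0.16035876, -0.60355489,  0.22593211]), 'ee_rot': array([-3.11361137e+00, -4.06677294e-01,  5.62366155e-04]), 'force': array([ 0.11945835, -0.36054917,  0.80320082]), 'ft_torque': array([ 0.00636454,  0.0323445 , -0.01942536]), 'width': 0.9993288499052091}
scene {'fovy': 44.62069416454771, 'cx': 274.8117228020341, 'cy': 210.73400032089444, 'k1': -0.1897793070072122, 'rvec': array([ 1.21730362,  2.1335237 , -1.08559205]), 'tvec': array([ 0.27653219, -0.25232258,  1.39039692])}
top {'fovy': 45.19524325067423, 'cx': 282.6272809610607, 'cy': 207.73512671847664, 'k1': -0.16622965173091614, 'rvec': array([ 2.18104416, -2.15053543,  0.10524738]), 'tvec': array([0.01177302, 0.5698351 , 0.98316585])}
```

View pics/top0.png

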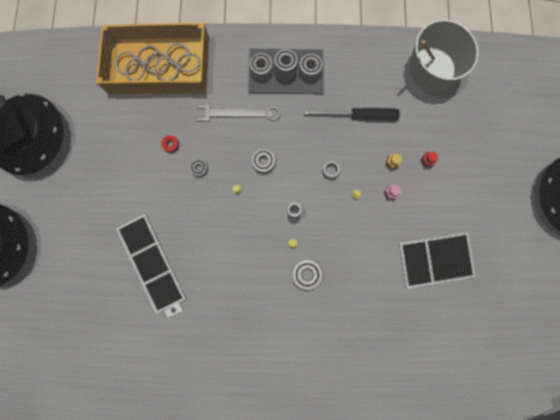

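View pics/scene0.png

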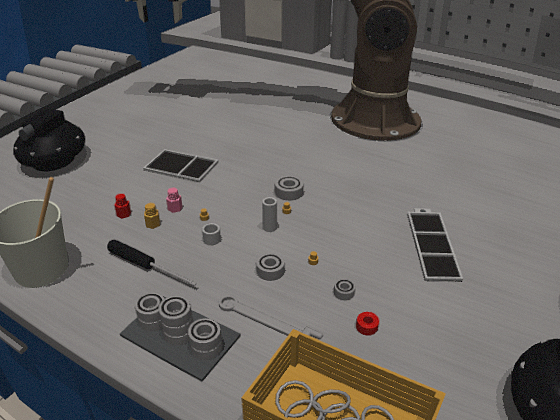

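The top view shows the large bearing at (307,275), medium (263,161), small (199,168), tall sleeve (294,211), short sleeve (331,170) and brass fitting (395,160). The two-pocket tray is at (437,260) and the three-pocket tray at (151,265), with its tab at lower right. Next I turn these into positions.

```bash
cat > h.py <<'E'
import numpy as np, cv2
from cell import arm
def cam(n):
    p=arm.camera_params(n); f=210/np.tan(np.radians(p['fovy'])/2)
    R=cv2.Rodrigues(np.array(p['rvec']))[0]; t=np.array(p['tvec'])
    K=np.array([[f,0,p['cx']],[0,f,p['cy']],[0,0,1]]); D=np.array([p['k1'],0,0,0,0.])
    return K,D,R,t
def ray(n,uv):
    K,D,R,t=cam(n)
    s=cv2.undistortPoints(np.array(uv,float).reshape(-1,1,2),K,D).reshape(-1,2)
    d=np.c_[s,np.ones(len(s))]@R   # world dirs
    return -R.T@t, d
def onz(n,uv,z):
    c,d=ray(n,uv); z=np.broadcast_to(z,len(d)); return c+d*((z-c[2])/d[:,2])[:,None]
def proj(n,P):
    K,D,R,t=cam(n); return cv2.projectPoints(np.array(P,float).reshape(-1,3),cv2.Rodrigues(R)[0],t,K,D)[0].reshape(-1,2)
def cloud(n,d):
    v,u=np.mgrid[:420,:560]; c,r=ray(n,np.c_[u.ravel(),v.ravel()])
    return (c+r*d.ravel()[:,None]).reshape(420,560,3)
E
python3 - <<'E'
from h import *
T={'bearing_large_center':.025,'bearing_medium_center':.022,'bearing_small_center':.018,'sleeve_tall_center':.064,'sleeve_short_center':.028,'fitting_center':.045,'tray_two':.007,'tray_three':.007}
print('base px',proj('top',[[0,0,0],[.5,0,0],[.5,.3,0]]),proj('scene',[[0,0,0],[.5,0,0],[.5,.3,0]]))
d=np.load('top0.npz')['d']; C=cloud('top',d)
print('bench z',np.median(C[300:330,230:400,2]))
for n,h in T.items():
    for q in arm.masks_of('top',n)[:4]:
        m=q['pixels'];r=q['rect']
        P=C[m]; top=P[(P[:,2]>h*.8)&(P[:,2]<h*1.3)]
        print(n,round(q['conf'],2),np.round(r,1),'rect@h',np.round(onz('top',[r[:2]],h)[0],4), 'n',m.sum(),'zmax',np.round(np.percentile(P[:,2],90),4),'mean',np.round(top.mean(0),4) if len(top) else '')
E
```

```text
base px [[288.33156281 483.83244733]
 [291.85962743 243.07837098]
 [147.59467055 240.60339923]] [[375.195921   119.13815429]
 [285.90946085 210.91602098]
 [428.29528088 260.08681014]]
bench z -0.0009997610279584013
bearing_large_center 0.82 [306.3 272.6  36.8  29.3] rect@h [ 0.4406 -0.0293  0.025 ] n 684 zmax 0.0262 mean [ 0.4375 -0.0308  0.0239]
bearing_medium_center 0.55 [263.9 161.6  29.8  27.2] rect@h [0.6647 0.0595 0.022 ] n 494 zmax 0.0233 mean [0.6693 0.0619 0.0212]
bearing_small_center 0.66 [171.1 142.8  17.1  19. ] rect@h [0.7035 0.2541 0.018 ] n 216 zmax 0.0189 mean [0.7037 0.259  0.017 ]
bearing_small_center 0.55 [198.1 168.3  14.1  15.3] rect@h [0.65   0.1951 0.018 ] n 164 zmax 0.0194 mean [0.6536 0.1941 0.0172]
sleeve_tall_center 0.48 [150.3 265.9  68.6 107.3] rect@h [0.4488 0.2752 0.064 ] n 3205 zmax 0.0054 mean 
sleeve_tall_center 0.44 [293.9 209.1  14.1  18.7] rect@h [ 0.5637 -0.0023  0.064 ] n 155 zmax 0.0641 mean [ 0.5638 -0.0021  0.0615]
sleeve_short_center 0.62 [332.  169.5  12.8  18.8] rect@h [ 0.6491 -0.0793  0.028 ] n 149 zmax 0.028 mean [ 0.6509 -0.0782  0.026
[... 662 characters left out ...]
.7 158.2  17.4  17.8] rect@h [ 0.673  -0.2747  0.045 ] n 220 zmax 0.0451 mean [ 0.6771 -0.2827  0.0437]
tray_two 0.79 [436.6 261.9  73.1  53.5] rect@h [ 0.464  -0.2992  0.007 ] n 3127 zmax 0.0059 mean [ 0.47   -0.2962  0.007 ]
tray_two 0.54 [199.6 168.4  20.1  18.9] rect@h [0.6518 0.1939 0.007 ] n 206 zmax 0.0192 mean [0.648  0.1893 0.0071]
tray_two 0.41 [329.8 170.7  15.2  16.4] rect@h [ 0.6504 -0.0766  0.007 ] n 172 zmax 0.0279 mean [ 0.651  -0.0765  0.0075]
tray_two 0.22 [149.2 266.   69.7 109.3] rect@h [0.4475 0.2929 0.007 ] n 3180 zmax 0.0053 mean [0.4524 0.2898 0.0069]
tray_three 0.56 [153.5 264.6  69.8 108.2] rect@h [0.4506 0.2839 0.007 ] n 3177 zmax 0.0054 mean [0.4501 0.2855 0.0069]
```

```bash
python3 - <<'E'
from h import *
z=np.load('top0.npz'); C=cloud('top',z['d']); zs=np.load('scene0.npz'); Cs=cloud('scene',zs['d'])
S={'large':(.438,-.031,.025,.031),'medium':(.669,.061,.022,.025),'small':(.653,.194,.018,.018),'tall':(.564,-.002,.064,.014),'short':(.651,-.078,.028,.017),'fit':(.668,-.207,.045,.010)}
from scipy.optimize import minimize
for n,(x,y,h,r) in S.items():
    out=[]
    for c in (C,Cs):
        P=c.reshape(-1,3); P=P[(np.hypot(P[:,0]-x,P[:,1]-y)<r+.015)&(P[:,2]>h*.75)&(P[:,2]<h*1.3)]
        (cx,cy),rr=cv2.minEnclosingCircle(np.float32(P[:,:2]*1000)); 
        # robust: maximise points in circle/annulus
        f=lambda p: np.mean(np.clip(np.hypot(P[:,0]-p[0],P[:,1]-p[1])-r,0,.004)**2)*1e6
        b=minimize(f,[x,y],method='Nelder-Mead').x
        out+= [len(P),np.round([cx,cy,rr],1),np.round(b*1000,1),round(float(np.median(P[:,2])),4)]
    print(n,*out)
# trays
g=cv2.cvtColor(z['im'],cv2.COLOR_RGB2GRAY)
for nm,(u0,u1,v0,v1) in {'two':(390,490,220,300),'three':(105,200,205,325)}.items():
    m=np.zeros_like(g); m[v0:v1,u0:u1]=(g[v0:v1,u0:u1]<65)*255
    cs,_=cv2.findContours(m,cv2.RETR_EXTERNAL,cv2.CHAIN_APPROX_NONE)
    for c in cs:
        if cv2.contourArea(c)<100: continue
        W=onz('top',c.reshape(-1,2),.003)
        r=cv2.minAreaRect(np.float32(W[:,:2]*1000)); print(nm,np.round(r[0],1),np.round(r[1],1),round(r[2],1))
# tab
print('tab',onz('top',[[172,310]],.003))
# plugs
hsv=cv2.cvtColor(z['im'],cv2.COLOR_RGB2HSV)
m=((hsv[...,0]>18)&(hsv[...,0]<35)&(hsv[...,1]>90)).astype(np.uint8); m[:100]=0
k,_,st,ce=cv2.connectedComponentsWithStats(m)
for i in range(1,k):
    if st[i,4]>15: print('yel',st[i,4],np.round(ce[i]),np.round(onz('top',[ce[i]],.018),3))
big=cv2.resize(z['im'][130:300,150:480],None,fx=2.4,fy=2.4,interpolation=cv2.INTER_CUBIC); cv2.imwrite('pics/topcrop.png',big[:,:,::-1])
big=cv2.resize(z['im'][140:210,320:450],None,fx=6,fy=6,interpolation=cv2.INTER_CUBIC); cv2.imwrite('pics/fit.png',big[:,:,::-1])
E
```

```text
large 628 [437.4 -30.8  31. ] [437.3 -30.8] 0.0238 391 [440.2 -29.2  32.1] [439.8 -28.8] 0.0252
medium 384 [669.6  62.   25.1] [669.5  62.2] 0.021 439 [671.5  64.1  25.5] [671.5  64.3] 0.022
small 174 [653.6 195.4  17.9] [653.4 195.2] 0.0168 246 [655.6 198.8  18.9] [655.6 199.1] 0.0173
tall 94 [564.2  -2.   13.9] [564.2  -2. ] 0.0623 201 [ 5.668e+02 -4.000e-01  1.530e+01] [566.2   0. ] 0.0592
short 96 [651.7 -77.8  16.8] [651.5 -77.9] 0.0267 147 [652.5 -75.6  18.7] [652.9 -75.4] 0.0264
fit 98 [ 670.8 -208.2   11.2] [ 670.8 -208. ] 0.0431 100 [ 673.4 -205.3   11.4] [ 673.5 -204.7] 0.0438
two [ 461.  -257.8] [80.3 43.8] 9.2
two [ 472.8 -328.9] [80.1 80. ] 9.2
three [396.5 263.2] [54.3 53.1] 27.3
three [453.5 293.1] [53.9 53.1] 27.5
three [510.7 323.3] [52.9 53.3] 27.3
tab [[0.35845503 0.24372306 0.003     ]]
yel 156 [394. 160.] [[ 0.673 -0.209  0.018]]
yel 50 [237. 189.] [[0.607 0.114 0.018]]
yel 55 [356. 194.] [[ 0.601 -0.13   0.018]]
yel 53 [293. 243.] [[ 0.499 -0.001  0.018]]
```

View pics/fit.png

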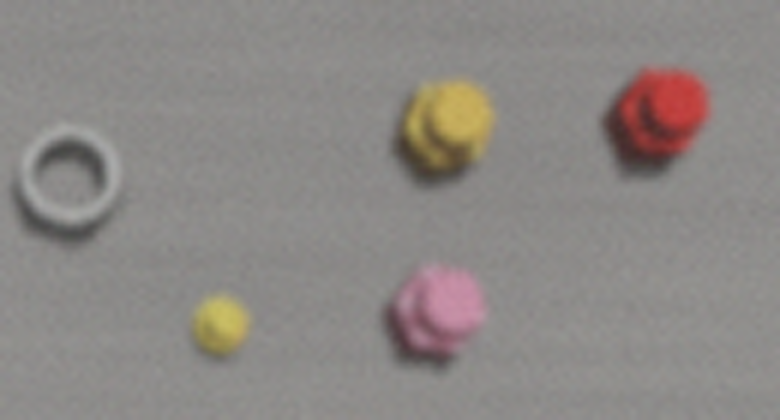

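```bash
python3 - <<'E'
from h import *
def masks(n,c):
    im=np.load(n+'0.npz')['im']; u,v=np.round(c).astype(int)
    big=cv2.resize(im,None,fx=8,fy=8,interpolation=cv2.INTER_CUBIC)[(v-20)*8:(v+20)*8,(u-20)*8:(u+20)*8]
    hsv=cv2.cvtColor(big,cv2.COLOR_RGB2HSV); cv2.imwrite(f'pics/f_{n}.png',cv2.resize(big,(480,480))[:,:,::-1])
    m=(hsv[...,1]>95)&(hsv[...,0]>8)&(hsv[...,0]<35); return m,(u-20,v-20)
th=np.linspace(0,2*np.pi,40,endpoint=False)
def model(n,x,y,a,o):
    k=a+np.arange(6)*np.pi/3+np.pi/6; R=.0135/np.cos(np.pi/6)
    m=np.zeros((320,320),np.uint8)
    for P in (np.vstack([np.c_[x+R*np.cos(k),y+R*np.sin(k),0*k+z] for z in (0,.028)]),np.vstack([np.c_[x+.01*np.cos(th),y+.01*np.sin(th),0*th+z] for z in (.028,.045)])):
        p=((proj(n,P)-o+.5)*8); cv2.fillConvexPoly(m,cv2.convexHull(np.int32(np.round(p))),1)
    return m>0
from scipy.optimize import minimize
for n in('top','scene'):
    c=proj(n,[[.672,-.2065,.0225]])[0]; M,o=masks(n,c); o=np.array(o)
    for a in range(0,60,5):
        best=max((( (M&q).sum()/(M|q).sum(),dx,dy) for dx in np.arange(-3,3.1,1) for dy in np.arange(-3,3.1,1) for q in [model(n,.672+dx/1e3,-.2065+dy/1e3,np.radians(a),o)]))
        print(n,a,np.round(best,3))
E
python3 -c "
import cv2,numpy as np
cv2.imwrite('pics/f2.png',np.hstack([cv2.imread('pics/f_top.png')[:, :390],cv2.imread('pics/f_scene.png')[:,45:435]]))"
```

```text
top 0 [ 0.774  1.    -2.   ]
top 5 [ 0.77  1.   -2.  ]
top 10 [ 0.767  0.    -1.   ]
top 15 [ 0.768  1.    -3.   ]
top 20 [ 0.771  1.    -2.   ]
top 25 [ 0.774  0.    -2.   ]
top 30 [ 0.777  0.    -2.   ]
top 35 [ 0.783  1.    -3.   ]
top 40 [ 0.79  0.   -2.  ]
top 45 [ 0.788  0.    -2.   ]
top 50 [ 0.785  1.    -3.   ]
top 55 [ 0.776  0.    -2.   ]
scene 0 [0.919 0.    0.   ]
scene 5 [0.935 1.    0.   ]
scene 10 [0.951 1.    0.   ]
scene 15 [0.964 1.    0.   ]
scene 20 [0.959 1.    0.   ]
scene 25 [0.943 1.    0.   ]
scene 30 [0.924 1.    0.   ]
scene 35 [0.911 1.    0.   ]
scene 40 [0.902 1.    0.   ]
scene 45 [0.899 1.    0.   ]
scene 50 [0.903 1.    0.   ]
scene 55 [0.911 1.    0.   ]
```

View pics/f2.png

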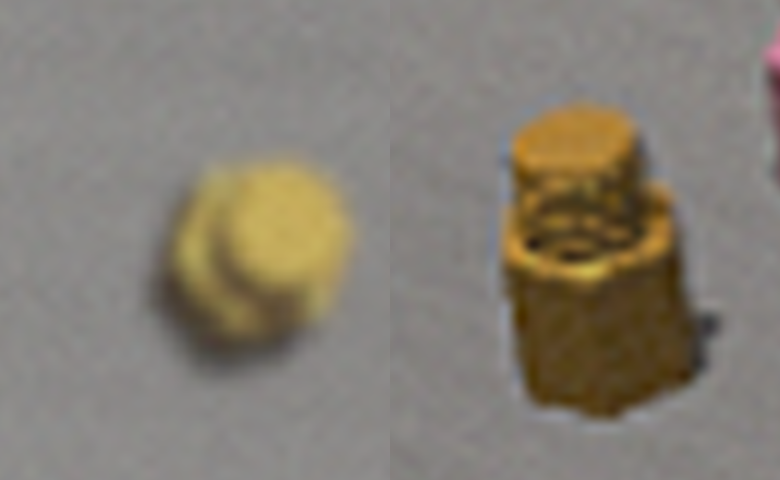

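```bash
cat > go.py <<'E'
import sys
from h import *
from scipy.spatial.transform import Rotation as Ro
def go(x,y,z,jaw=None):
    s=arm.observe(); R=Ro.from_rotvec(s['ee_rot']).as_matrix(); p=s['position']
    d=R.T@(np.array([x,y,z])-p)*1000
    print('t',round(s['clock'],2),'pos',np.round(p*1000,1),'tool shift mm',np.round(d,1),'jaw deg',round(np.degrees(np.arctan2(R[1,1],R[0,1]))%180,1),'tilt',np.round(R[:2,2],3),'F',np.round(s['force'],1),'w mm',round(s['width']*91.8,1),'j',np.round(s['joints'],2))
if __name__=='__main__': go(*map(float,sys.argv[1:]))
E
python3 -m pendant '[[[0,0,0],[0,0,-6.5],0.0918],[[0,0,0],[0,0,-6.2],0.0918],[[0,0,0],[0,0,0],0.0918]]' 20
python3 go.py .4385 -.030 .15
```

```text
clock: 0.88
position: [0.1604, -0.6041, 0.2268]
ee_rot: [3.051, 0.748, 0.0]
force: [-0.8, -0.0, 1.0]
width: 0.995
t 0.88 pos [ 160.4 -604.1  226.8] tool shift mm [ 511.9 -380.5   76.8] jaw deg 117.5 tilt [ 0. -0.] F [-0.8 -0.   1. ] w mm 91.4 j [ 1.24  0.44 -0.02  1.57  0.01  1.14  0.13]
```

```bash
python3 -m pendant '[[[0.034,-0.025,0.005],[0,0,0],0.0918],[[0.034,-0.025,0.005],[0,0,0],0.0918],[[0.034,-0.025,0.005],[0,0,0],0.0918],[[0.034,-0.025,0.005],[0,0,0],0.0918],[[0.034,-0.025,0.005],[0,0,0],0.0918],[[0.034,-0.025,0.005],[0,0,0],0.0918],[[0.034,-0.025,0.005],[0,0,0],0.0918],[[0.034,-0.025,0.005],[0,0,0],0.0918],[[0.034,-0.025,0.005],[0,0,0],0.0918],[[0.034,-0.025,0.005],[0,0,0],0.0918]]'
python3 go.py .4385 -.030 .15
```

```text
clock: 2.12
position: [0.3468, -0.2239, 0.1769]
ee_rot: [3.052, 0.744, 0.001]
force: [0.0, -1.2, -0.5]
width: 0.999
t 2.12 pos [ 346.8 -223.9  176.9] tool shift mm [ 170.6 -130.    26.9] jaw deg 117.4 tilt [ 0.001 -0.   ] F [ 0.  -1.2 -0.5] w mm 91.7 j [ 0.68  0.17 -0.27  2.11  0.06  0.87 -0.71]
```

```bash
python3 -m pendant '[[[0.034,-0.026,0.005],[0,0,0],0.0918],[[0.034,-0.026,0.005],[0,0,0],0.0918],[[0.034,-0.026,0.005],[0,0,0],0.0918],[[0.034,-0.026,0.005],[0,0,0],0.0918],[[0.034,-0.026,0.005],[0,0,0],0.0918],[[0,0,0],[0,0,0],0.0918]]'
python3 go.py .4385 -.030 .0125
```

```text
clock: 2.88
position: [0.4378, -0.0279, 0.1517]
ee_rot: [-3.049, -0.752, -0.002]
force: [-0.6, -0.7, 0.0]
width: 0.999
t 2.88 pos [437.8 -27.9 151.7] tool shift mm [ -0.6   2.3 139.2] jaw deg 117.7 tilt [0.001 0.001] F [-0.6 -0.7  0. ] w mm 91.7 j [ 0.29  0.26 -0.41  2.08  0.14  0.83 -1.29]
```

```bash
python3 -m pendant '[[[0,0.002,0.025],[0,0,0],0.0918],[[0,0,0.025],[0,0,0],0.0918],[[0,0,0.025],[0,0,0],0.0918],[[0,0,0.025],[0,0,0],0.0918],[[0,0,0.02],[0,0,0],0.0918],[[0,0,0.01],[0,0,0],0.0918],[[0,0,0.009],[0,0,0],0.0918],[[0,0,0],[0,0,0],0.0918],[[0,0,0],[0,0,0],0.0918]]'
python3 go.py .4385 -.030 .0125
```

```text
clock: 4.0
position: [0.4379, -0.0329, 0.0132]
ee_rot: [3.051, 0.748, 0.001]
force: [-0.1, 0.9, 0.1]
width: 0.997
t 4.0 pos [437.9 -32.9  13.2] tool shift mm [ 1.9 -2.3  0.7] jaw deg 117.6 tilt [ 0.001 -0.   ] F [-0.1  0.9  0.1] w mm 91.5 j [ 0.19  0.49 -0.31  2.21  0.31  0.48 -1.45]
```

```bash
python3 - <<'E'
from h import *
im,d=arm.get_image('scene'); cv2.imwrite('pics/s1.png',cv2.resize(im[120:300,180:420],None,fx=3,fy=3)[:,:,::-1])
E
```

```text
(no output)
```

View pics/s1.png

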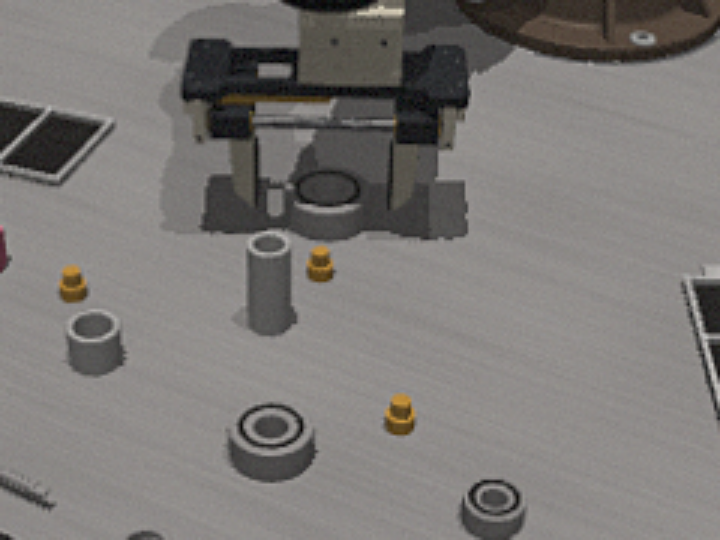

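The bearing at crop (325,200) sits between the fingers, with the tips about half-way up it. Now I close on it.

```bash
python3 -m pendant '[[[0.001,-0.001,0],[0,0,0],0.05],[[0,0,0],[0,0,0],0.05],[[0,0,0],[0,0,0],0.05],[[0,0,0],[0,0,0],0.05],[[0,0,0],[0,0,0],0.05],[[0,0,0],[0,0,0],0.05]]' 35
python3 go.py .4385 -.030 .0125
python3 -m pendant '[[[0,0,-0.003],[0,0,0],0.05],[[0,0,-0.006],[0,0,0],0.05],[[0,0,-0.012],[0,0,0],0.05],[[0,0,-0.025],[0,0,0],0.05],[[0,0,-0.03],[0,0,0],0.05],[[0,0,-0.03],[0,0,0],0.05],[[0,0,0],[0,0,0],0.05],[[0,0,0],[0,0,0],0.05]]'
python3 go.py .4735 -.328 .118
```

```text
clock: 4.8
position: [0.438, -0.0314, 0.0128]
ee_rot: [-3.051, -0.749, 0.0]
force: [-1.6, 0.9, 2.3]
width: 0.658
t 4.8 pos [438.  -31.4  12.8] tool shift mm [ 1.1 -1.   0.3] jaw deg 117.6 tilt [-0.  0.] F [-1.6  0.9  2.3] w mm 60.4 j [ 0.19  0.49 -0.31  2.21  0.31  0.48 -1.45]
clock: 5.8
position: [0.4375, -0.0317, 0.1185]
ee_rot: [3.051, 0.748, -0.001]
force: [-0.3, 0.2, -2.9]
width: 0.655
t 5.8 pos [437.5 -31.7 118.5] tool shift mm [-105.2  279.3    0.6] jaw deg 117.6 tilt [-0. -0.] F [-0.3  0.2 -2.9] w mm 60.1 j [ 0.28  0.31 -0.4   2.11  0.17  0.75 -1.32]
```

```bash
python3 -m pendant '[[[-0.005,0.014,0],[0,0,0],0.05],[[-0.012,0.032,0],[0,0,0],0.05],[[-0.015,0.04,0],[0,0,0],0.05],[[-0.015,0.04,0],[0,0,0],0.05],[[-0.015,0.04,0],[0,0,0],0.05],[[-0.015,0.04,0],[0,0,0],0.05],[[-0.013,0.035,0],[0,0,0],0.05],[[-0.010,0.026,0],[0,0,0],0.05],[[-0.005,0.012,0],[0,0,0],0.05],[[0,0,0],[0,0,0],0.05]]'
python3 go.py .4735 -.328 .0145
```

```text
clock: 7.05
position: [0.4733, -0.328, 0.1179]
ee_rot: [-3.051, -0.747, 0.002]
force: [1.1, -0.0, -3.8]
width: 0.656
t 7.05 pos [ 473.3 -328.   117.9] tool shift mm [  0.3   0.2 103.4] jaw deg 117.5 tilt [-0.001  0.001] F [ 1.1 -0.  -3.8] w mm 60.2 j [ 0.72  0.49 -0.29  1.8   0.18  0.88 -0.74]
```

```bash
python3 -m pendant '[[[0,0,0.02],[0,0,0],0.05],[[0,0,0.025],[0,0,0],0.05],[[0,0,0.02],[0,0,0],0.05],[[0,0,0.015],[0,0,0],0.05],[[0,0,0],[0,0,0],0.05],[[0,0,0],[0,0,0],0.05]]'
python3 go.py .4735 -.328 .0145
python3 - <<'E'
from h import *
im,d=arm.get_image('scene'); cv2.imwrite('pics/s2.png',cv2.resize(im[60:240,80:320],None,fx=3,fy=3)[:,:,::-1])
E
```

```text
clock: 7.8
position: [0.4747, -0.3273, 0.0394]
ee_rot: [3.05, 0.749, 0.001]
force: [0.1, -0.5, -3.2]
width: 0.66
t 7.8 pos [ 474.7 -327.3   39.4] tool shift mm [-1.4  0.1 24.9] jaw deg 117.6 tilt [ 0.001 -0.   ] F [ 0.1 -0.5 -3.2] w mm 60.5 j [ 0.7   0.59 -0.27  1.86  0.23  0.71 -0.78]
```

View pics/s2.png

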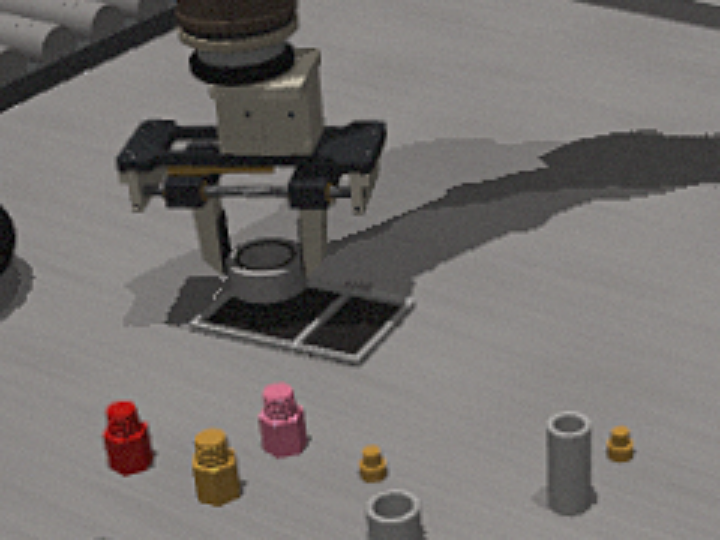

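The bearing is held level over the wide pocket at crop (265,270). I'll lower it slowly and watch the force.

```bash
python3 -m pendant '[[[-0.001,0,0.008],[0,0,0],0.05],[[0,0,0.007],[0,0,0],0.05],[[0,0,0.005],[0,0,0],0.05],[[0,0,0.003],[0,0,0],0.05],[[0,0,0.001],[0,0,0],0.05],[[0,0,0],[0,0,0],0.05]]'
python3 -m pendant '[[[0,0,0.001],[0,0,0],0.05],[[0,0,0],[0,0,0],0.05]]'
python3 go.py .4735 -.328 .0145
```

```text
clock: 8.6
position: [0.4733, -0.3279, 0.0149]
ee_rot: [3.051, 0.749, 0.0]
force: [-0.4, 1.0, -1.5]
width: 0.657
clock: 8.85
position: [0.4733, -0.3279, 0.0148]
ee_rot: [3.05, 0.749, 0.0]
force: [-4.2, 2.4, 11.0]
width: 0.655
t 8.85 pos [ 473.3 -327.9   14.8] tool shift mm [0.2 0.2 0.3] jaw deg 117.6 tilt [ 0.    -0.001] F [-4.2  2.4 11. ] w mm 60.2 j [ 0.69  0.63 -0.25  1.88  0.24  0.67 -0.8 ]
```

Contact with the floor (11 N). I'll open moderately and rise.

```bash
python3 -m pendant '[[[0,0,-0.0005],[0,0,0],0.068],[[0,0,0],[0,0,0],0.075],[[0,0,0],[0,0,0],0.078],[[0,0,0],[0,0,0],0.078],[[0,0,-0.01],[0,0,0],0.078],[[0,0,-0.025],[0,0,0],0.078],[[0,0,-0.035],[0,0,0],0.06],[[0,0,-0.035],[0,0,0],0.06],[[0,0,0],[0,0,0],0.06],[[0,0,0],[0,0,0],0.06]]'
python3 go.py .5655 -.001 .12
```

```text
clock: 10.1
position: [0.4729, -0.3279, 0.1192]
ee_rot: [3.051, 0.749, -0.0]
force: [0.9, 0.1, -0.4]
width: 0.653
t 10.1 pos [ 472.9 -327.9  119.2] tool shift mm [ 233.4 -246.9   -0.8] jaw deg 117.6 tilt [-0. -0.] F [ 0.9  0.1 -0.4] w mm 59.9 j [ 0.73  0.49 -0.3   1.8   0.18  0.88 -0.74]
```

```bash
python3 -m pendant '[[[0.012,-0.013,0],[0,0,0],0.06],[[0.025,-0.027,0],[0,0,0],0.06],[[0.03,-0.032,0],[0,0,0],0.06],[[0.03,-0.032,0],[0,0,0],0.06],[[0.03,-0.032,0],[0,0,0],0.06],[[0.03,-0.032,0],[0,0,0],0.06],[[0.03,-0.031,0],[0,0,0],0.06],[[0.026,-0.027,0],[0,0,0],0.06],[[0.015,-0.015,0],[0,0,0],0.06],[[0.005,-0.006,0],[0,0,0],0.06]]'
python3 -m pendant '[[[0,0,0],[0,0,0],0.06],[[0,0,0],[0,0,0],0.06]]'
python3 go.py .5655 -.001 .032
python3 - <<'E'
from h import *
im,d=arm.get_image('scene'); cv2.imwrite('pics/s3.png',cv2.resize(im[100:280,130:370],None,fx=3,fy=3)[:,:,::-1])
E
```

```text
clock: 11.35
position: [0.5651, 0.0004, 0.1187]
ee_rot: [-3.05, -0.752, 0.001]
force: [0.3, -0.6, 0.2]
width: 0.658
clock: 11.6
position: [0.5651, -0.0028, 0.119]
ee_rot: [3.051, 0.746, -0.001]
force: [1.7, -0.3, -0.6]
width: 0.655
t 11.6 pos [565.1  -2.8 119. ] tool shift mm [ 1.3 -1.5 87. ] jaw deg 117.5 tilt [-0.    -0.001] F [ 1.7 -0.3 -0.6] w mm 60.1 j [ 0.16  0.48 -0.34  1.82  0.21  0.87 -1.37]
```

View pics/s3.png

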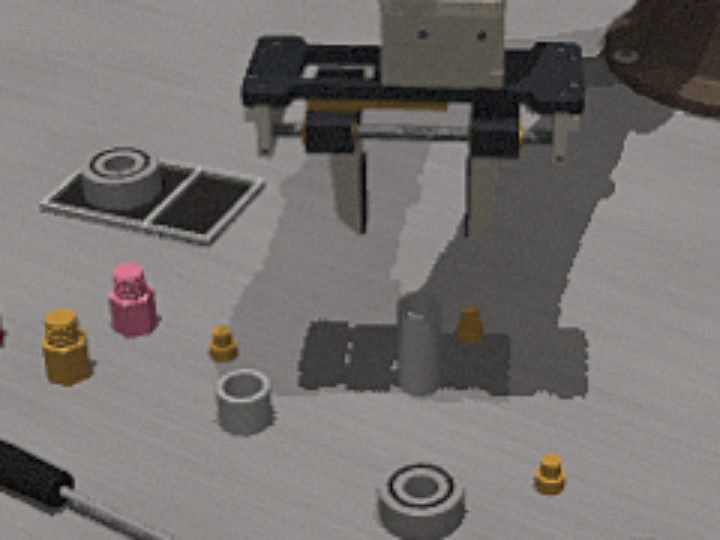

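The large bearing stands in the wide pocket, and the sleeve at crop (420,340) is centred under the jaws.

```bash
python3 -m pendant '[[[0.001,-0.001,0.015],[0,0,0],0.06],[[0,0,0.02],[0,0,0],0.06],[[0,0,0.02],[0,0,0],0.06],[[0,0,0.02],[0,0,0],0.06],[[0,0,0.012],[0,0,0],0.06],[[0,0,0],[0,0,0],0.06],[[0,0,0],[0,0,0],0.015],[[0,0,0],[0,0,0],0.015],[[0,0,0],[0,0,0],0.015],[[0,0,0],[0,0,0],0.015]]' 25
python3 -m pendant '[[[0,0,0],[0,0,0],0.015],[[0,0,0],[0,0,0],0.015]]'
python3 go.py .462 -.257 .15
```

```text
clock: 12.9
position: [0.566, 0.0002, 0.0325]
ee_rot: [3.051, 0.749, 0.001]
force: [-0.5, 0.2, 1.5]
width: 0.302
clock: 13.15
position: [0.5661, 0.0003, 0.0325]
ee_rot: [3.051, 0.749, 0.001]
force: [0.1, 0.0, 3.5]
width: 0.305
t 13.15 pos [5.661e+02 3.000e-01 3.250e+01] tool shift mm [-211.3  179.9 -117.5] jaw deg 117.6 tilt [ 0.001 -0.   ] F [0.1 0.  3.5] w mm 28.0 j [ 0.12  0.59 -0.31  1.89  0.27  0.69 -1.43]
```

```bash
python3 -m pendant '[[[0,0,-0.004],[0,0,0],0.015],[[0,0,-0.010],[0,0,0],0.015],[[0,0,-0.02],[0,0,0],0.015],[[0,0,-0.03],[0,0,0],0.015],[[0,0,-0.02],[0,0,0],0.015],[[-0.010,0.009,-0.005],[0,0,0],0.015],[[-0.022,0.018,0],[0,0,0],0.015],[[-0.03,0.026,0],[0,0,0],0.015],[[-0.03,0.026,0],[0,0,0],0.015],[[-0.03,0.026,0],[0,0,0],0.015]]'
python3 -m pendant '[[[-0.03,0.026,0],[0,0,0],0.015],[[-0.026,0.022,0],[0,0,0],0.015],[[-0.02,0.017,0],[0,0,0],0.015],[[-0.01,0.008,0],[0,0,0],0.015],[[-0.003,0.002,0],[0,0,0],0.015],[[0,0,0],[0,0,0],0.015],[[0,0,0],[0,0,0],0.015]]'
python3 go.py .462 -.257 .0345
```

```text
clock: 14.4
position: [0.5045, -0.1513, 0.1206]
ee_rot: [-3.051, -0.748, 0.002]
force: [-0.8, 0.0, -2.0]
width: 0.297
clock: 15.28
position: [0.4626, -0.2559, 0.1212]
ee_rot: [-3.05, -0.751, -0.001]
force: [0.2, 1.1, -1.2]
width: 0.299
t 15.28 pos [ 462.6 -255.9  121.2] tool shift mm [-1.1  0.7 86.7] jaw deg 117.7 tilt [0. 0.] F [ 0.2  1.1 -1.2] w mm 27.5 j [ 0.64  0.42 -0.32  1.91  0.17  0.83 -0.85]
```

```bash
python3 -m pendant '[[[-0.001,0.001,0.012],[0,0,0],0.015],[[0,0,0.02],[0,0,0],0.015],[[0,0,0.02],[0,0,0],0.015],[[0,0,0.015],[0,0,0],0.015],[[0,0,0.008],[0,0,0],0.015],[[0,0,0.005],[0,0,0],0.015],[[0,0,0.003],[0,0,0],0.015],[[0,0,0],[0,0,0],0.015]]'
python3 go.py .462 -.257 .0345
python3 - <<'E'
from h import *
im,d=arm.get_image('scene'); cv2.imwrite('pics/s4.png',cv2.resize(im[60:240,80:320],None,fx=3,fy=3)[:,:,::-1])
E
```

```text
clock: 16.27
position: [0.4618, -0.2584, 0.0384]
ee_rot: [3.051, 0.749, 0.0]
force: [-1.3, 0.7, -0.9]
width: 0.301
t 16.27 pos [ 461.8 -258.4   38.4] tool shift mm [ 0.8 -1.2  3.9] jaw deg 117.6 tilt [ 0. -0.] F [-1.3  0.7 -0.9] w mm 27.6 j [ 0.61  0.54 -0.28  1.98  0.23  0.65 -0.9 ]
```

View pics/s4.png

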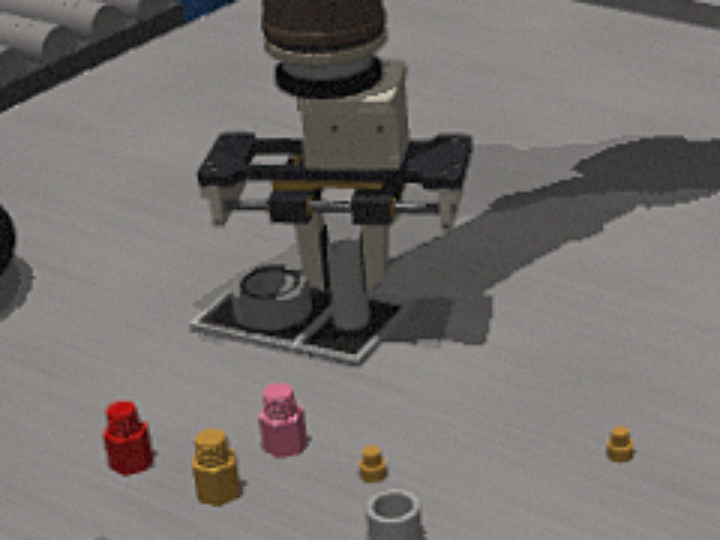

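The sleeve is just above the narrow pocket floor at crop (350,325). I'll lower it to contact.

```bash
python3 -m pendant '[[[0.001,-0.001,0.002],[0,0,0],0.015],[[0,0,0.001],[0,0,0],0.015],[[0,0,0],[0,0,0],0.015]]'
python3 -m pendant '[[[0,0,0.001],[0,0,0],0.015],[[0,0,0],[0,0,0],0.015]]'
python3 go.py .462 -.257 .0345
```

```text
clock: 16.7
position: [0.4621, -0.2569, 0.0352]
ee_rot: [-3.051, -0.749, 0.0]
force: [0.2, -0.1, -0.7]
width: 0.296
clock: 16.95
position: [0.4623, -0.2571, 0.0345]
ee_rot: [3.051, 0.749, 0.0]
force: [-1.0, -1.0, 2.8]
width: 0.301
t 16.95 pos [ 462.3 -257.1   34.5] tool shift mm [-0.2 -0.2 -0. ] jaw deg 117.6 tilt [ 0. -0.] F [-1.  -1.   2.8] w mm 27.6 j [ 0.61  0.54 -0.27  1.98  0.24  0.64 -0.91]
```

```bash
python3 -m pendant '[[[0,0,0.0005],[0,0,0],0.015],[[0,0,0],[0,0,0],0.035],[[0,0,0],[0,0,0],0.044],[[0,0,0],[0,0,0],0.044],[[0,0,0],[0,0,0],0.044],[[0,0,-0.01],[0,0,0],0.044],[[0,0,-0.025],[0,0,0],0.044],[[0,0,-0.035],[0,0,0],0.05],[[0,0,-0.03],[0,0,0],0.05],[[0,0,0],[0,0,0],0.05]]'
python3 go.py .6725 -.2065 .12
```

```text
clock: 18.2
position: [0.4637, -0.2576, 0.1366]
ee_rot: [3.048, 0.748, 0.006]
force: [0.0, -0.3, -0.6]
width: 0.545
t 18.2 pos [ 463.7 -257.6  136.6] tool shift mm [208.7  51.3  17.4] jaw deg 117.6 tilt [ 0.005 -0.002] F [ 0.  -0.3 -0.6] w mm 50.1 j [ 0.65  0.4  -0.32  1.9   0.16  0.86 -0.84]
```

```bash
python3 -m pendant '[[[0.015,0.004,0],[0,0,0],0.05],[[0.035,0.009,0.002],[0,0,0],0.05],[[0.04,0.01,0.004],[0,0,0],0.05],[[0.04,0.01,0.004],[0,0,0],0.05],[[0.04,0.01,0.004],[0,0,0],0.05],[[0.025,0.006,0.003],[0,0,0],0.05],[[0.014,0.003,0],[0,0,0],0.05],[[0,0,0],[0,0,-9],0.05],[[0,0,0],[0,0,-9.4],0.05],[[0,0,0],[0,0,0],0.05]]'
python3 -m pendant '[[[0,0,0],[0,0,0],0.05],[[0,0,0],[0,0,0],0.05]]'
python3 go.py .6725 -.2065 .014
python3 - <<'E'
from h import *
im,d=arm.get_image('scene'); cv2.imwrite('pics/s5.png',cv2.resize(im[80:260,60:300],None,fx=3,fy=3)[:,:,::-1])
E
```

```text
clock: 19.45
position: [0.671, -0.2064, 0.1161]
ee_rot: [-2.892, -1.225, 0.001]
force: [0.4, -0.2, -0.1]
width: 0.545
clock: 19.7
position: [0.6714, -0.2063, 0.1167]
ee_rot: [2.893, 1.224, -0.0]
force: [-0.9, 0.4, 0.3]
width: 0.544
t 19.7 pos [ 671.4 -206.3  116.7] tool shift mm [  0.7   0.9 102.7] jaw deg 135.9 tilt [-0. -0.] F [-0.9  0.4  0.3] w mm 49.9 j [ 0.44  0.68 -0.37  1.46  0.26  1.05 -0.75]
```

View pics/s5.png

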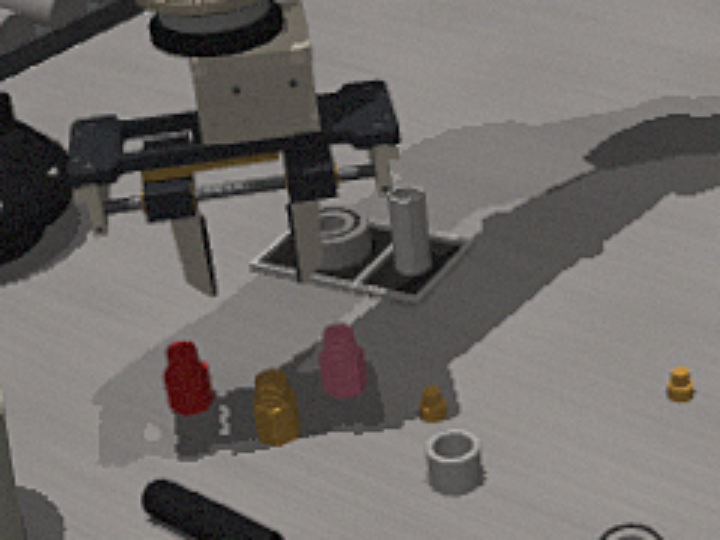

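The tall sleeve stands in the narrow pocket. The fitting at crop (275,410) is under the jaws, with clear space beside the pink and red ones.

```bash
python3 -m pendant '[[[0,0.001,0.015],[0,0,0],0.05],[[0,0,0.025],[0,0,0],0.05],[[0,0,0.025],[0,0,0],0.05],[[0,0,0.02],[0,0,0],0.05],[[0,0,0.012],[0,0,0],0.05],[[0,0,0.006],[0,0,0],0.05],[[0,0,0],[0,0,0],0.05],[[0,0,0],[0,0,0],0.05]]' 15
python3 -m pendant '[[[0,0,0],[0,0,0],0.015],[[0,0,0],[0,0,0],0.015],[[0,0,0],[0,0,0],0.015],[[0,0,0],[0,0,0],0.015],[[0,0,0],[0,0,0],0.015]]' 30
python3 go.py .6725 -.2065 .014
```

```text
clock: 20.75
position: [0.6728, -0.2071, 0.0146]
ee_rot: [2.891, 1.227, 0.002]
force: [0.1, -0.4, 0.2]
width: 0.547
clock: 21.38
position: [0.6723, -0.2071, 0.014]
ee_rot: [2.892, 1.227, 0.0]
force: [-0.7, -1.3, 2.8]
width: 0.294
t 21.38 pos [ 672.3 -207.1   14. ] tool shift mm [ 0.5 -0.3  0. ] jaw deg 136.0 tilt [ 0. -0.] F [-0.7 -1.3  2.8] w mm 27.0 j [ 0.43  0.79 -0.34  1.53  0.31  0.87 -0.79]
```

Opening is 27.0 mm, so the jaws are across the flats. Lift and carry it to the tab pocket.

```bash
python3 -m pendant '[[[0,0,-0.004],[0,0,0],0.015],[[0,0,-0.010],[0,0,0],0.015],[[0,0,-0.025],[0,0,0],0.015],[[0,0,-0.035],[0,0,0],0.015],[[0,0,-0.035],[0,0,0],0.015],[[0,0,-0.015],[0,0,0],0.015],[[0,0,0],[0,0,0],0.015]]'
python3 go.py .3975 .264 .138
python3 - <<'E'
from h import *
im,d=arm.get_image('scene'); cv2.imwrite('pics/s6.png',cv2.resize(im[40:220,60:300],None,fx=3,fy=3)[:,:,::-1])
E
```

```text
clock: 22.25
position: [0.6726, -0.2071, 0.1386]
ee_rot: [2.891, 1.226, 0.002]
force: [0.2, -0.2, -3.1]
width: 0.298
t 22.25 pos [ 672.6 -207.1  138.6] tool shift mm [ 1.476e+02 -5.252e+02 -1.000e-01] jaw deg 136.0 tilt [ 0.002 -0.001] F [ 0.2 -0.2 -3.1] w mm 27.4 j [ 0.44  0.67 -0.37  1.43  0.26  1.09 -0.74]
```

View pics/s6.png

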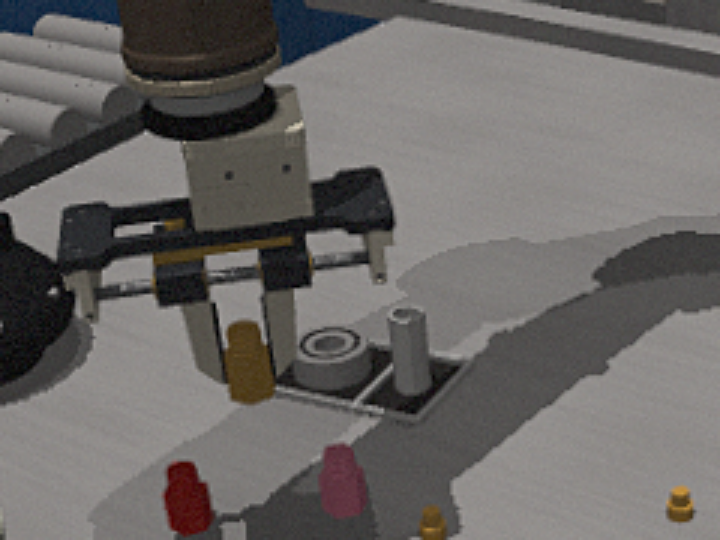

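```bash
python3 -m pendant '[[[0.004,-0.015,0],[0,0,0],0.015],[[0.009,-0.032,0],[0,0,0],0.015],[[0.012,-0.043,0],[0,0,0],0.015],[[0.012,-0.043,0],[0,0,0],0.015],[[0.012,-0.043,0],[0,0,0],0.015],[[0.012,-0.043,0],[0,0,0],0.015],[[0.012,-0.043,0],[0,0,0],0.015],[[0.012,-0.043,0],[0,0,0],0.015],[[0.012,-0.043,0],[0,0,0],0.015],[[0.012,-0.043,0],[0,0,0],0.015]]'
python3 go.py .3975 .264 .138
```

```text
clock: 23.55
position: [0.4642, 0.1444, 0.1368]
ee_rot: [-2.891, -1.228, 0.003]
force: [0.0, 0.3, -2.4]
width: 0.294
t 23.55 pos [464.2 144.4 136.8] tool shift mm [  39.8 -131.    -1.1] jaw deg 136.0 tilt [-0.002 -0.   ] F [ 0.   0.3 -2.4] w mm 27.0 j [-0.02  0.36 -0.49  1.98  0.23  0.85 -1.41]
```

```bash
python3 -m pendant '[[[0.012,-0.04,0],[0,0,0],0.015],[[0.011,-0.037,0],[0,0,0],0.015],[[0.008,-0.03,0],[0,0,0],0.015],[[0.005,-0.018,0],[0,0,0],0.015],[[0.002,-0.008,0],[0,0,0],0.015],[[0,0,0],[0,0,0],0.015],[[0,0,0],[0,0,0],0.015]]'
python3 go.py .3975 .264 .016
```

```text
clock: 24.42
position: [0.3978, 0.2618, 0.1374]
ee_rot: [2.892, 1.225, -0.001]
force: [0.2, -1.1, -1.5]
width: 0.297
t 24.43 pos [397.8 261.8 137.4] tool shift mm [  1.5  -1.7 121.4] jaw deg 135.9 tilt [-0.    -0.001] F [ 0.2 -1.1 -1.5] w mm 27.3 j [-0.27  0.35 -0.53  2.    0.24  0.84 -1.7 ]
```

```bash
python3 -m pendant '[[[0.001,-0.001,0.015],[0,0,0],0.015],[[0,0,0.025],[0,0,0],0.015],[[0,0,0.025],[0,0,0],0.015],[[0,0,0.02],[0,0,0],0.015],[[0,0,0.013],[0,0,0],0.015],[[0,0,0.009],[0,0,0],0.015],[[0,0,0.005],[0,0,0],0.015],[[0,0,0.003],[0,0,0],0.015],[[0,0,0],[0,0,0],0.015],[[0,0,0],[0,0,0],0.015]]'
python3 go.py .3975 .264 .016
python3 - <<'E'
from h import *
im,d=arm.get_image('scene'); cv2.imwrite('pics/s7.png',cv2.resize(im[130:310,320:560],None,fx=3,fy=3)[:,:,::-1])
E
```

```text
clock: 25.68
position: [0.3977, 0.2644, 0.0231]
ee_rot: [-2.892, -1.227, -0.001]
force: [-0.0, -1.2, -2.0]
width: 0.297
t 25.68 pos [397.7 264.4  23.1] tool shift mm [-0.4  0.2  7.1] jaw deg 136.0 tilt [0.001 0.   ] F [-0.  -1.2 -2. ] w mm 27.3 j [-0.37  0.53 -0.43  2.11  0.39  0.58 -1.85]
```

View pics/s7.png

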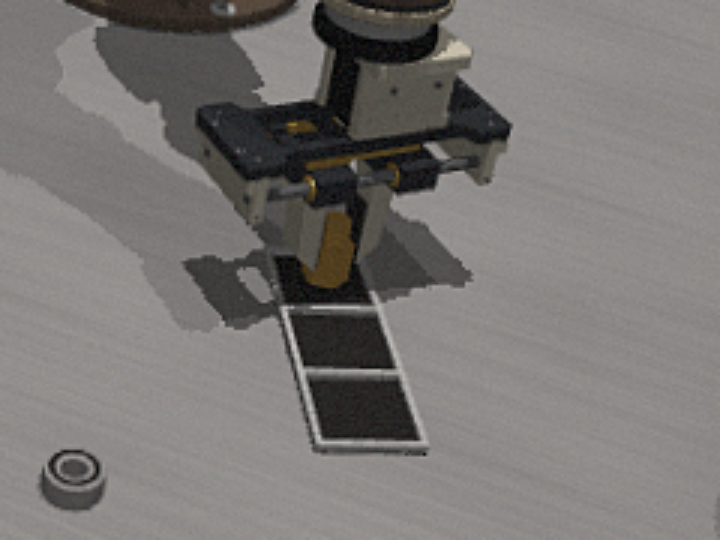

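The fitting hovers over the tab-side pocket at crop (328,280). Lowering.

```bash
python3 -m pendant '[[[0,0,0.003],[0,0,0],0.015],[[0,0,0.002],[0,0,0],0.015],[[0,0,0.001],[0,0,0],0.015],[[0,0,0],[0,0,0],0.015]]'
python3 -m pendant '[[[0,0,0.001],[0,0,0],0.015],[[0,0,0],[0,0,0],0.015]]'
python3 go.py .3975 .264 .016
```

```text
clock: 26.22
position: [0.3974, 0.2642, 0.0166]
ee_rot: [2.892, 1.227, -0.0]
force: [-0.4, -0.9, -1.0]
width: 0.299
clock: 26.48
position: [0.3975, 0.2643, 0.0159]
ee_rot: [2.892, 1.227, 0.0]
force: [-1.0, -0.3, 2.1]
width: 0.293
t 26.48 pos [397.5 264.3  15.9] tool shift mm [-0.3  0.2 -0.1] jaw deg 136.0 tilt [0. 0.] F [-1.  -0.3  2.1] w mm 26.9 j [-0.38  0.54 -0.42  2.11  0.4   0.57 -1.86]
```

```bash
python3 -m pendant '[[[0,0,0.0005],[0,0,0],0.015],[[0,0,0],[0,0,0],0.035],[[0,0,0],[0,0,0],0.044],[[0,0,0],[0,0,0],0.044],[[0,0,0],[0,0,0],0.044],[[0,0,-0.01],[0,0,0],0.044],[[0,0,-0.025],[0,0,0],0.044],[[0,0,-0.035],[0,0,0],0.05],[[0,0,-0.035],[0,0,0],0.06],[[0,0,0],[0,0,9],0.06]]'
python3 -m pendant '[[[0,0,0],[0,0,9.4],0.06],[[0,0,0],[0,0,0],0.06],[[0,0,0],[0,0,0],0.06]]'
python3 go.py .6545 .197 .12
python3 - <<'E'
from h import *
im,d=arm.get_image('scene'); cv2.imwrite('pics/s8.png',cv2.resize(im[130:310,320:560],None,fx=3,fy=3)[:,:,::-1])
E
```

```text
clock: 27.72
position: [0.3988, 0.2654, 0.1233]
ee_rot: [-2.979, -0.991, -0.007]
force: [-0.7, 0.2, -0.4]
width: 0.647
clock: 28.1
position: [0.3974, 0.2643, 0.1204]
ee_rot: [3.05, 0.755, 0.0]
force: [-0.3, -0.4, 0.1]
width: 0.649
t 28.1 pos [397.4 264.3 120.4] tool shift mm [196.1 179.5   0.4] jaw deg 117.8 tilt [ 0. -0.] F [-0.3 -0.4  0.1] w mm 59.6 j [-0.34  0.37 -0.45  2.02  0.22  0.8  -2.01]
```

View pics/s8.png

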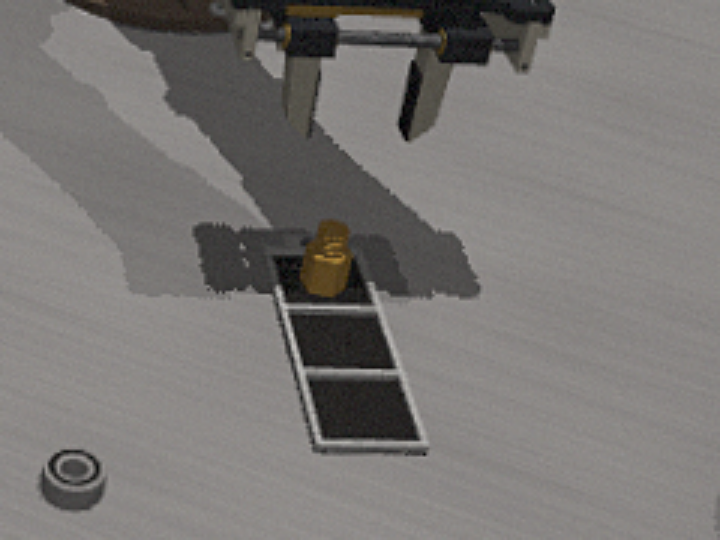

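The fitting stands in the tab pocket at crop (326,275). Next is the small bearing.

```bash
python3 -m pendant '[[[0.012,0.011,0],[0,0,0],0.06],[[0.026,0.024,0],[0,0,0],0.06],[[0.034,0.031,0],[0,0,0],0.06],[[0.034,0.031,0],[0,0,0],0.06],[[0.034,0.031,0],[0,0,0],0.06],[[0.028,0.026,0],[0,0,0],0.06],[[0.018,0.017,0],[0,0,0],0.06],[[0.01,0.0085,0],[0,0,0],0.06],[[0,0,0],[0,0,0],0.06],[[0,0,0],[0,0,0],0.06]]'
python3 go.py .6545 .197 .009
python3 - <<'E'
from h import *
im,d=arm.get_image('scene'); cv2.imwrite('pics/s9.png',cv2.resize(im[170:350,240:480],None,fx=3,fy=3)[:,:,::-1])
E
```

```text
clock: 29.4
position: [0.6533, 0.1966, 0.1202]
ee_rot: [-3.05, -0.751, 0.001]
force: [0.0, 0.3, 0.3]
width: 0.656
t 29.4 pos [653.3 196.6 120.2] tool shift mm [  1.3   0.3 111.2] jaw deg 117.7 tilt [-0.001  0.   ] F [0.  0.3 0.3] w mm 60.2 j [-0.14  0.65 -0.37  1.51  0.26  1.03 -1.66]
```

View pics/s9.png

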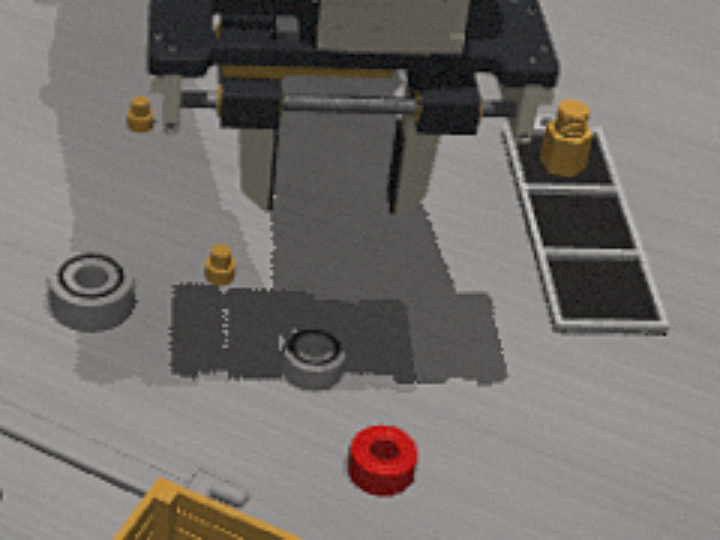

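The small bearing at crop (315,355) is below the jaws, and the red one is clear of them.

```bash
python3 -m pendant '[[[0.001,0,0.015],[0,0,0],0.06],[[0,0,0.025],[0,0,0],0.06],[[0,0,0.025],[0,0,0],0.06],[[0,0,0.02],[0,0,0],0.06],[[0,0,0.014],[0,0,0],0.06],[[0,0,0.008],[0,0,0],0.06],[[0,0,0.0035],[0,0,0],0.06],[[0,0,0],[0,0,0],0.06],[[0,0,0],[0,0,0],0.06]]'
python3 go.py .6545 .197 .009
python3 -m pendant '[[[0,0,0.0005],[0,0,0],0.025],[[0,0,0],[0,0,0],0.025],[[0,0,0],[0,0,0],0.025],[[0,0,0],[0,0,0],0.025],[[0,0,0],[0,0,0],0.025]]' 20
python3 go.py .6545 .197 .009
```

```text
clock: 30.58
position: [0.6556, 0.1965, 0.0104]
ee_rot: [-3.051, -0.749, -0.002]
force: [-0.7, 0.7, 0.4]
width: 0.652
t 30.57 pos [655.6 196.5  10.4] tool shift mm [-0.8 -0.9  1.4] jaw deg 117.6 tilt [0.001 0.   ] F [-0.7  0.7  0.4] w mm 59.8 j [-0.16  0.77 -0.33  1.59  0.31  0.84 -1.71]
clock: 31.2
position: [0.6552, 0.1964, 0.0093]
ee_rot: [-3.051, -0.749, -0.0]
force: [-0.9, 0.2, 2.1]
width: 0.387
t 31.2 pos [655.2 196.4   9.3] tool shift mm [-0.4 -0.8  0.3] jaw deg 117.6 tilt [0. 0.] F [-0.9  0.2  2.1] w mm 35.6 j [-0.16  0.77 -0.33  1.59  0.31  0.83 -1.71]
```

Gripped (35.6 mm). Lift and move to the middle pocket (454.5, 294).

```bash
python3 -m pendant '[[[0,0,-0.004],[0,0,0],0.025],[[0,0,-0.010],[0,0,0],0.025],[[0,0,-0.025],[0,0,0],0.025],[[0,0,-0.035],[0,0,0],0.025],[[0,0,-0.03],[0,0,0],0.025],[[0,0,-0.01],[0,0,0],0.025],[[0,0,0],[0,0,0],0.025]]'
python3 go.py .4545 .294 .123
```

```text
clock: 32.08
position: [0.6554, 0.1964, 0.1236]
ee_rot: [3.051, 0.749, 0.001]
force: [0.7, 0.3, -2.2]
width: 0.389
t 32.08 pos [655.4 196.4 123.6] tool shift mm [-132.8 -179.5    0.4] jaw deg 117.6 tilt [0.001 0.   ] F [ 0.7  0.3 -2.2] w mm 35.7 j [-0.14  0.65 -0.37  1.51  0.26  1.03 -1.66]
```

```bash
python3 -m pendant '[[[-0.008,-0.011,0],[0,0,0],0.025],[[-0.018,-0.024,0],[0,0,0],0.025],[[-0.024,-0.032,0],[0,0,0],0.025],[[-0.024,-0.032,0],[0,0,0],0.025],[[-0.024,-0.032,0],[0,0,0],0.025],[[-0.018,-0.026,0],[0,0,0],0.025],[[-0.012,-0.016,0],[0,0,0],0.025],[[-0.005,-0.0065,0],[0,0,0],0.025],[[0,0,0],[0,0,0],0.025],[[0,0,0],[0,0,0],0.025]]'
python3 go.py .4545 .294 .0115
python3 -m pendant '[[[0,0,0.015],[0,0,0],0.025],[[0,0,0.025],[0,0,0],0.025],[[0,0,0.02],[0,0,0],0.025],[[0,0,0.015],[0,0,0],0.025],[[0,0,0.01],[0,0,0],0.025],[[0,0,0.008],[0,0,0],0.025],[[0,0,0.006],[0,0,0],0.025],[[0,0,0.004],[0,0,0],0.025],[[0,0,0],[0,0,0],0.025],[[0,0,0],[0,0,0],0.025]]'
python3 go.py .4545 .294 .0115
python3 - <<'E'
from h import *
im,d=arm.get_image('scene'); cv2.imwrite('pics/s10.png',cv2.resize(im[130:310,320:560],None,fx=3,fy=3)[:,:,::-1])
E
```

```text
clock: 33.33
position: [0.4553, 0.2932, 0.1231]
ee_rot: [3.051, 0.746, 0.0]
force: [-0.4, -0.2, -0.9]
width: 0.387
t 33.33 pos [455.3 293.2 123.1] tool shift mm [ -0.3  -1.2 111.6] jaw deg 117.5 tilt [ 0. -0.] F [-0.4 -0.2 -0.9] w mm 35.5 j [-0.36  0.45 -0.42  1.87  0.24  0.87 -1.99]
clock: 34.58
position: [0.4544, 0.294, 0.0205]
ee_rot: [-3.051, -0.749, -0.001]
force: [0.1, -0.1, -0.3]
width: 0.388
t 34.58 pos [454.4 294.   20.5] tool shift mm [0.1 0.1 9. ] jaw deg 117.6 tilt [0. 0.] F [ 0.1 -0.1 -0.3] w mm 35.6 j [-0.41  0.59 -0.36  1.96  0.33  0.65 -2.07]
```

View pics/s10.png

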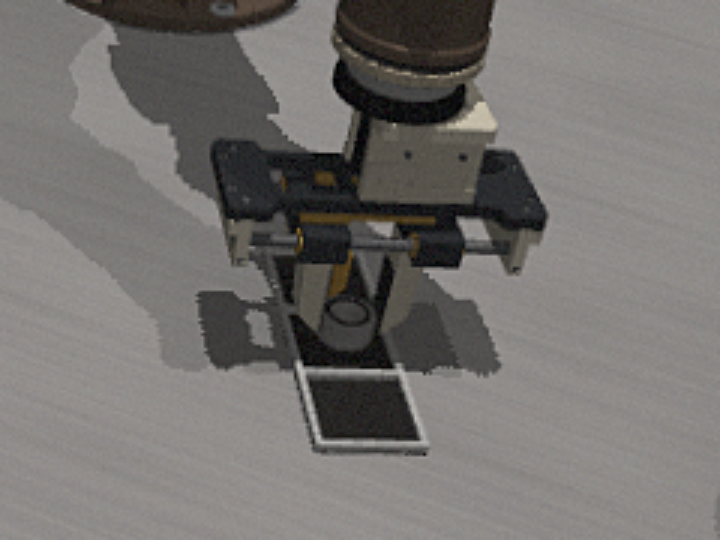

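Held over the middle pocket at crop (348,330). Lowering.

```bash
python3 -m pendant '[[[0,0,0.004],[0,0,0],0.025],[[0,0,0.003],[0,0,0],0.025],[[0,0,0.001],[0,0,0],0.025],[[0,0,0],[0,0,0],0.025]]'
python3 -m pendant '[[[0,0,0.001],[0,0,0],0.025],[[0,0,0],[0,0,0],0.025]]'
python3 go.py .4545 .294 .0115
```

```text
clock: 35.12
position: [0.4541, 0.2938, 0.0121]
ee_rot: [3.051, 0.749, -0.0]
force: [-0.6, -0.5, -2.2]
width: 0.391
clock: 35.38
position: [0.4543, 0.294, 0.0113]
ee_rot: [-3.051, -0.749, -0.0]
force: [0.0, 1.6, -0.6]
width: 0.39
t 35.38 pos [454.3 294.   11.3] tool shift mm [ 0.2  0.1 -0.2] jaw deg 117.6 tilt [0. 0.] F [ 0.   1.6 -0.6] w mm 35.8 j [-0.42  0.61 -0.35  1.96  0.34  0.63 -2.08]
```

```bash
python3 -m pendant '[[[0,0,0.0005],[0,0,0],0.025],[[0,0,0],[0,0,0],0.025]]'
python3 -m pendant '[[[0,0,0],[0,0,0],0.042],[[0,0,0],[0,0,0],0.05],[[0,0,0],[0,0,0],0.05],[[0,0,0],[0,0,0],0.05],[[0,0,-0.01],[0,0,0],0.05],[[0,0,-0.025],[0,0,0],0.05],[[0,0,-0.035],[0,0,0],0.055],[[0,0,-0.035],[0,0,0],0.058],[[0,0,0],[0,0,0],0.058]]'
python3 go.py .6525 -.0765 .12
```

```text
clock: 35.62
position: [0.4543, 0.294, 0.0112]
ee_rot: [3.051, 0.749, 0.001]
force: [-0.4, -0.1, 5.4]
width: 0.388
clock: 36.75
position: [0.4557, 0.2952, 0.1189]
ee_rot: [-3.049, -0.748, -0.008]
force: [0.7, 0.5, 0.1]
width: 0.629
t 36.75 pos [455.7 295.2 118.9] tool shift mm [  2.4 420.6  -1.3] jaw deg 117.6 tilt [0.005 0.003] F [0.7 0.5 0.1] w mm 57.7 j [-0.36  0.46 -0.43  1.88  0.25  0.85 -2.  ]
```

```bash
python3 -m pendant '[[[0,0.015,0],[0,0,0],0.058],[[0,0.03,0],[0,0,0],0.058],[[0,0.042,0],[0,0,0],0.058],[[0,0.045,0],[0,0,0],0.058],[[0,0.045,0],[0,0,0],0.058],[[0,0.045,0],[0,0,0],0.058],[[0,0.045,0],[0,0,0],0.058],[[0,0.045,0],[0,0,0],0.058],[[0,0.042,0],[0,0,0],0.058],[[0,0.03,0],[0,0,0],0.058]]'
python3 -m pendant '[[[0.001,0.022,0],[0,0,0],0.058],[[0.001,0.01,0],[0,0,0],0.058],[[0,0.004,0],[0,0,0],0.058],[[0,0,0],[0,0,0],0.058],[[0,0,0],[0,0,0],0.058]]'
python3 go.py .6525 -.0765 .014
python3 - <<'E'
from h import *
im,d=arm.get_image('scene'); cv2.imwrite('pics/s11.png',cv2.resize(im[110:290,120:360],None,fx=3,fy=3)[:,:,::-1])
E
```

```text
clock: 38.0
position: [0.6315, -0.0505, 0.114]
ee_rot: [3.051, 0.745, -0.005]
force: [-0.2, 0.4, -0.9]
width: 0.631
clock: 38.62
position: [0.6502, -0.0762, 0.1159]
ee_rot: [-3.05, -0.751, -0.0]
force: [-0.2, 0.1, 0.3]
width: 0.631
t 38.62 pos [650.2 -76.2 115.9] tool shift mm [  1.9   1.4 101.9] jaw deg 117.7 tilt [-0.  0.] F [-0.2  0.1  0.3] w mm 58.0 j [ 0.26  0.61 -0.35  1.59  0.24  0.98 -1.25]
```

View pics/s11.png

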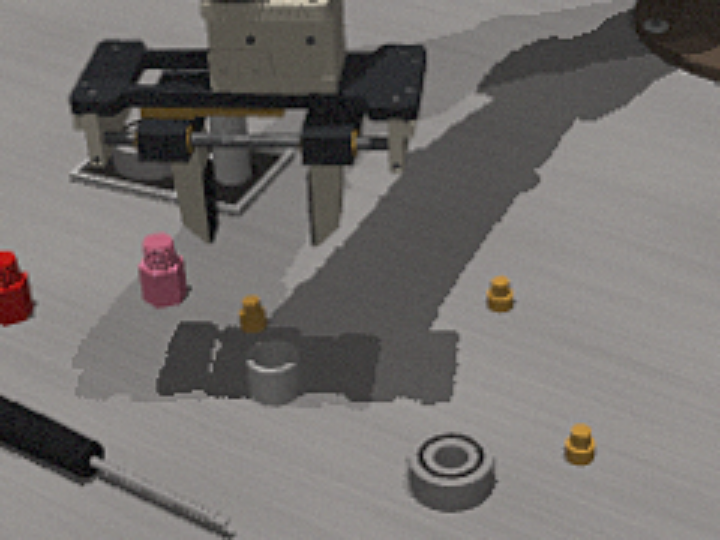

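The short sleeve is below the jaws at crop (273,375), and the plug beside it is clear. Descend and grip.

```bash
python3 -m pendant '[[[0.001,0.001,0.015],[0,0,0],0.058],[[0.001,0,0.025],[0,0,0],0.058],[[0,0,0.025],[0,0,0],0.058],[[0,0,0.02],[0,0,0],0.058],[[0,0,0.011],[0,0,0],0.058],[[0,0,0.005],[0,0,0],0.058],[[0,0,0],[0,0,0],0.058],[[0,0,0],[0,0,0],0.058]]'
python3 go.py .6525 -.0765 .014
python3 -m pendant '[[[0,0,0.0005],[0,0,0],0.022],[[0,0,0],[0,0,0],0.022],[[0,0,0],[0,0,0],0.022],[[0,0,0],[0,0,0],0.022],[[0,0,0],[0,0,0],0.022]]' 20
python3 go.py .6525 -.0765 .014
```

```text
clock: 39.67
position: [0.6533, -0.0774, 0.0155]
ee_rot: [3.051, 0.749, 0.002]
force: [0.0, -0.5, 0.4]
width: 0.634
t 39.67 pos [653.3 -77.4  15.5] tool shift mm [-0.2 -1.2  1.5] jaw deg 117.6 tilt [ 0.001 -0.   ] F [ 0.  -0.5  0.4] w mm 58.2 j [ 0.24  0.73 -0.31  1.66  0.29  0.8  -1.3 ]
clock: 40.3
position: [0.6527, -0.0774, 0.0144]
ee_rot: [3.051, 0.749, 0.0]
force: [-0.2, 0.2, 1.9]
width: 0.36
t 40.3 pos [652.7 -77.4  14.4] tool shift mm [ 0.2 -0.9  0.4] jaw deg 117.6 tilt [ 0. -0.] F [-0.2  0.2  1.9] w mm 33.0 j [ 0.24  0.73 -0.31  1.66  0.29  0.8  -1.3 ]
```

```bash
python3 -m pendant '[[[0,0,-0.004],[0,0,0],0.022],[[0,0,-0.010],[0,0,0],0.022],[[0,0,-0.025],[0,0,0],0.022],[[0,0,-0.035],[0,0,0],0.022],[[0,0,-0.03],[0,0,0],0.022],[[0,0,-0.01],[0,0,0],0.022],[[0,0,0],[0,0,0],0.022]]'
python3 go.py .512 .324 .128
```

```text
clock: 41.18
position: [0.6528, -0.0775, 0.1286]
ee_rot: [3.051, 0.749, 0.001]
force: [-0.3, 0.7, -0.7]
width: 0.359
t 41.17 pos [652.8 -77.5 128.6] tool shift mm [ 6.100e+01 -4.211e+02  4.000e-01] jaw deg 117.6 tilt [ 0.001 -0.   ] F [-0.3  0.7 -0.7] w mm 33.0 j [ 0.26  0.6  -0.35  1.58  0.23  1.   -1.25]
```

```bash
python3 -m pendant '[[[0.002,-0.015,0],[0,0,0],0.022],[[0.004,-0.03,0],[0,0,0],0.022],[[0.006,-0.04,0],[0,0,0],0.022],[[0.006,-0.042,0],[0,0,0],0.022],[[0.006,-0.042,0],[0,0,0],0.022],[[0.006,-0.042,0],[0,0,0],0.022],[[0.006,-0.042,0],[0,0,0],0.022],[[0.006,-0.042,0],[0,0,0],0.022],[[0.006,-0.042,0],[0,0,0],0.022],[[0.005,-0.035,0],[0,0,0],0.022]]'
python3 -m pendant '[[[0.004,-0.027,0],[0,0,0],0.022],[[0.003,-0.015,0],[0,0,0],0.022],[[0.001,-0.007,0],[0,0,0],0.022],[[0,0,0],[0,0,0],0.022],[[0,0,0],[0,0,0],0.022]]'
python3 go.py .512 .324 .016
python3 -m pendant '[[[0,0,0.015],[0,0,0],0.022],[[0,0,0.025],[0,0,0],0.022],[[0,0,0.02],[0,0,0],0.022],[[0,0,0.015],[0,0,0],0.022],[[0,0,0.01],[0,0,0],0.022],[[0,0,0.008],[0,0,0],0.022],[[0,0,0.006],[0,0,0],0.022],[[0,0,0.003],[0,0,0],0.022],[[0,0,0],[0,0,0],0.022],[[0,0,0],[0,0,0],0.022]]'
python3 go.py .512 .324 .016
python3 - <<'E'
from h import *
im,d=arm.get_image('scene'); cv2.imwrite('pics/s12.png',cv2.resize(im[130:310,320:560],None,fx=3,fy=3)[:,:,::-1])
E
```

```text
clock: 42.42
position: [0.5249, 0.2792, 0.127]
ee_rot: [-3.05, -0.752, 0.004]
force: [0.1, -0.5, -0.4]
width: 0.356
clock: 43.05
position: [0.5124, 0.3226, 0.128]
ee_rot: [3.051, 0.746, -0.0]
force: [0.1, -1.1, -1.1]
width: 0.356
t 43.05 pos [512.4 322.6 128. ] tool shift mm [  0.3  -1.5 112. ] jaw deg 117.5 tilt [ 0.    -0.001] F [ 0.1 -1.1 -1.1] w mm 32.7 j [-0.37  0.54 -0.4   1.71  0.25  0.95 -1.96]
clock: 44.3
position: [0.512, 0.3241, 0.0265]
ee_rot: [-3.051, -0.749, -0.001]
force: [0.6, 0.3, -0.9]
width: 0.36
t 44.3 pos [512.  324.1  26.5] tool shift mm [-0.1  0.1 10.5] jaw deg 117.6 tilt [0. 0.] F [ 0.6  0.3 -0.9] w mm 33.1 j [-0.41  0.66 -0.36  1.79  0.32  0.75 -2.02]
```

View pics/s12.png

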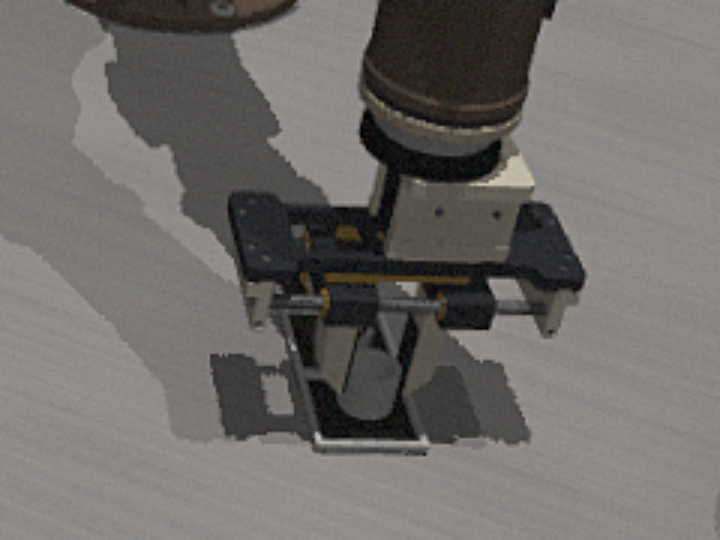

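The sleeve is upright over the end pocket at crop (368,390). Lowering.

```bash
python3 -m pendant '[[[0,0,0.004],[0,0,0],0.022],[[0,0,0.003],[0,0,0],0.022],[[0,0,0.002],[0,0,0],0.022],[[0,0,0.001],[0,0,0],0.022],[[0,0,0],[0,0,0],0.022]]'
python3 -m pendant '[[[0,0,0.001],[0,0,0],0.022],[[0,0,0],[0,0,0],0.022]]'
python3 go.py .512 .324 .016
```

```text
clock: 44.98
position: [0.5117, 0.3239, 0.0163]
ee_rot: [3.051, 0.749, -0.0]
force: [-2.1, -1.8, 2.8]
width: 0.358
clock: 45.22
position: [0.5118, 0.3239, 0.0163]
ee_rot: [3.051, 0.749, 0.0]
force: [-4.5, -3.7, 12.3]
width: 0.363
t 45.23 pos [511.8 323.9  16.3] tool shift mm [0.3 0.  0.3] jaw deg 117.6 tilt [ 0. -0.] F [-4.5 -3.7 12.3] w mm 33.3 j [-0.41  0.67 -0.35  1.8   0.33  0.73 -2.03]
```

```bash
python3 -m pendant '[[[0,0,-0.0007],[0,0,0],0.022],[[0,0,0],[0,0,0],0.04],[[0,0,0],[0,0,0],0.048],[[0,0,0],[0,0,0],0.048],[[0,0,0],[0,0,0],0.048],[[0,0,-0.01],[0,0,0],0.048],[[0,0,-0.025],[0,0,0],0.048],[[0,0,-0.04],[0,0,0],0.048],[[0,0,-0.05],[0,0,0],0.048],[[0,0,-0.05],[0,0,0],0.048]]'
python3 go.py .512 .324 .2
python3 - <<'E'
from h import *
for n in('scene','top'):
    im,d=arm.get_image(n); cv2.imwrite(f'pics/{n}13.png',im[:,:,::-1]); np.savez(n+'13.npz',im=im,d=d)
E
```

```text
clock: 46.48
position: [0.5116, 0.324, 0.1932]
ee_rot: [-3.051, -0.749, -0.0]
force: [0.3, -0.1, -0.2]
width: 0.526
t 46.48 pos [511.6 324.  193.2] tool shift mm [ 0.4  0.2 -6.8] jaw deg 117.6 tilt [0. 0.] F [ 0.3 -0.1 -0.2] w mm 48.3 j [-0.36  0.47 -0.42  1.64  0.21  1.08 -1.93]
```

View pics/scene13.png

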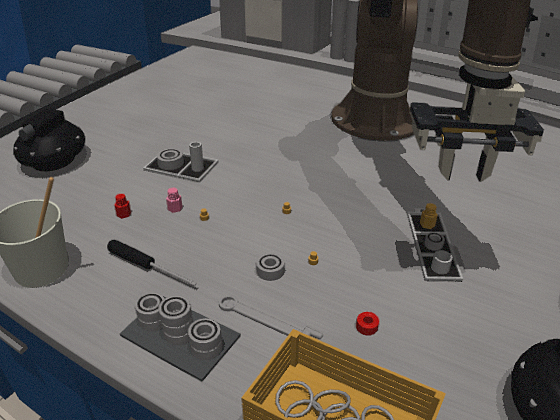

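View pics/top13.png

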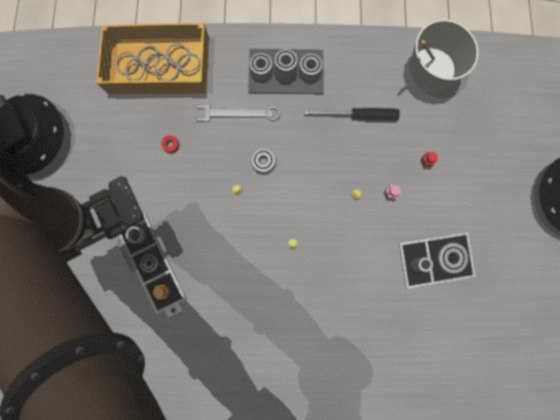

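All five parts stand in their pockets and the medium bearing has not visibly moved. Now a numerical check by depth from both cameras.

```bash
python3 - <<'E'
from h import *
from scipy.optimize import minimize
S={'large':(.4735,-.328,.027,.031),'tall':(.462,-.257,.066,.014),'fit':(.3975,.264,.047,.010),'small':(.4545,.294,.020,.018),'short':(.512,.324,.030,.017),'medium':(.6705,.063,.022,.025)}
for n,(x,y,h,r) in S.items():
    o=[]
    for c in('top','scene'):
        P=cloud(c,np.load(c+'13.npz')['d']).reshape(-1,3); P=P[(np.hypot(P[:,0]-x,P[:,1]-y)<r+.012)&(P[:,2]>h*.8)&(P[:,2]<h*1.25)]
        if len(P)<20: o.append(None);continue
        b=minimize(lambda p:np.mean(np.clip(np.hypot(P[:,0]-p[0],P[:,1]-p[1])-r,0,.004)**2)*1e6,[x,y],method='Nelder-Mead').x
        A=np.c_[P[:,:2]-b,np.ones(len(P))]; 
        o+=[len(P),np.round((b-[x,y])*1000,1),round(float(np.percentile(P[:,2],80))*1000,1)]
    print(n,'off mm / top z',*o)
E
```

```text
large off mm / top z 599 [-0.8  0.1] 27.8 285 [0.7 2.2] 27.3
tall off mm / top z 113 [-1.6 -1.7] 65.6 117 [0.4 1.4] 64.4
fit off mm / top z 97 [-0.4 -0.8] 46.8 91 [2.2 2.2] 47.8
small off mm / top z 176 [-0.4 -1.5] 20.1 172 [1.4 0.4] 20.5
short off mm / top z 99 [-1.7 -1.3] 29.7 162 [0.8 1. ] 30.6
medium off mm / top z 365 [-1.  -0.9] 22.4 421 [1.3 1.2] 22.8
```

All parts are within about 3 mm of their pocket centres, at the right heights. Hand in.

```bash
python3 -m pendant '[[[0,0,0],[0,0,0],0.048],[[0,0,0],[0,0,0],0.048]]'; python3 -c "
from cell import arm
print(arm.sign_off()); print(arm.observe()['clock'])"
```

```text
clock: 46.82
position: [0.5112, 0.3233, 0.1897]
ee_rot: [3.05, 0.749, -0.003]
force: [-0.2, 1.2, 0.5]
width: 0.524
the job is handed in; nothing more can be done
None
the job is handed in; nothing more can be done
```

I placed all five parts in their pockets and handed the job in at about 47 s of the 144 s allowed; sign-off reports no verdict. Each part was lowered until the force reading showed it on the floor, then released.

- **Position:** the last depth check, from both cameras, put every part within about 3 mm of its pocket centre. The tightest limit is 13 mm.
- **Height:** the top faces read within about 2 mm of what standing on the pocket floor gives.
- **Upright:** I judged this from the pictures; tilt was not measured as a number.
- **Middle-sized bearing:** it reads within about 1 mm of its starting position in each camera.
- **Robot:** the gripper was open and about 190 mm up, touching nothing.

No check failed. The two cameras disagreed by 2 to 4 mm throughout, roughly what their stated 2 mm calibration allows.

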